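# Stack two slip-ring sets on their assembly posts

### The arm

A 6-joint arm with a two-finger parallel gripper is mounted at the origin on the work surface. World frame = base frame: x ahead of the robot, y to its left, z up, the work surface at z = 0. Lengths are in m, angles in rad, forces in N, time in s.
With the tool pointing down it reaches from about 0.225 to 0.875 m from the base axis. Payload 3.4 kg.
Tool frame: the origin (TCP) lies on the centre line of the jaws, within the pads' length; the fingertips stand 22 mm ahead of it and the grasp point (between the pads) lies 3 mm ahead of it; z points along the fingers, y is the line along which they close (so a half turn about z gives the same grasp; the last joint's range is limited). The gripper opens to 85 mm and grips with 20 to 120 N. Pads are 22 mm wide; open, the fingers measure 114 mm over their backs; the gripper's body (76 mm by 85 mm) begins 54 mm behind the grasp point. The pads swing forward as they close: fully open they stand 13 mm farther back than shut.
Start: joints at [1.206, 0.276, 1.505, -0, 1.361, -0.121], TCP at [0.139, 0.558, 0.253] pointing down, gripper open.
Joint ranges: [-2.89, 2.89], [-0.75, 2.08], [0.22, 2.7], [-1.18, 4.32], [0.11, 2.71], [-2.7, 2.7]. Speed limits (rad/s): [2.57, 2.57, 3.14, 3.14, 3.14, 3.14].

### API

Orientations are given as a unit quaternion [w, x, y, z].
In Python, from rig import readout, optics, ticket gives the robot as it stands. The module is installed in compiled form; this text tells all that it offers.
- The arm moves only by the shell command python3 -m handwheel 'ROWS' [OPENING] [FORCE]. ROWS is one flat JSON list of numbers that holds 1 to 5 rows one after another, with no inner brackets; each row has 4 numbers: dx, dy, dz in m, then a turn about the tool's z in rad; each row shifts and turns the commanded pose from where the row before left it, along the tool's axes as they then stand; what a row does not reach is not made up. A row lasts 1/12 s, in which the tool goes at most 0.0417 m and 0.125 rad, less where a joint would pass 70% of its speed; a pose out of reach is approached as far as the arm can. OPENING is the finger opening in m, set as the command begins (- or left out keeps the last). The fingers move at their own pace and stop on an object; FORCE is the grip in N (left out, the last holds). Time passes only in rows, so rows that do not move let the fingers close. It prints the time, the measured TCP pose, the force, the opening and the grip force at its end. Input that does not fit is refused with a message, and nothing moves.
- readout.get_state(): the state, without advancing time (a new reading comes with each control period).
- optics.get_image(name): name is "side" or "top"; returns a dict with "img" (480x640x3 uint8, red, green, blue), "camera_matrix" (3x3 intrinsics, pixels), "T" (4x4, takes a point from camera to world coordinates). Camera axes: x right, y down, z forward; pixel columns grow to the right and rows downward; lengths in m; the calibration is good to about 2 mm. A picture is of the moment at which its call begins. There is no depth.
- ticket.sign_off(): hands the job in; it is judged then, once.
The state is a dict: "clock": time; "qpos": joint angles; "qd": joint speeds; "effort": joint torques, N m; "position": TCP position; "ee_rot": TCP orientation; "contact_force": force on the tool from outside, world axes, zero at the start; "moment": the same for the moment, N m; "width": finger opening in m; "gripper_force": force on a finger pad.
Only numpy, scipy, OpenCV 4.12 (cv2) and the standard library are available. Lean on these libraries where they do the work, as an engineer would, in place of code of your own. Each camera call takes 0.05 s, during which the arm holds its last target. There are 200 camera calls.

### The job

Build the two slip-ring sets on their posts. On the white fixture stack the yellow insulator ring first, then the copper ring, then the black cap over the post's end; on the blue fixture stack the red insulator ring first and then the silver ring. Every part must sit flat on what is below it with the post inside it; the screwdriver, the relay and the loose white block stay upright where they lie.

Things in the scene. Friction and masses are not known exactly. Their poses are not given: they have to be found in the camera images.
- white_fixture: White nylon plate 90 x 90 mm, 18 mm thick, fixed to the table, with a round upright steel post at its centre: post 14 mm in diameter, its top 76 mm above the plate's underside (58 mm above the plate's top face), the last 9 mm tapering to 6 mm in diameter. Origin: centre of the plate's underside, on the post's axis; z up.
- blue_fixture: Blue plastic plate 90 x 90 mm, 18 mm thick, fixed to the table, with a round upright brass post at its centre: post 14 mm in diameter, its top 74 mm above the plate's underside (56 mm above the plate's top face), the last 9 mm tapering to 6 mm in diameter. Origin: centre of the plate's underside, on the post's axis; z up.
- yellow_ring: Yellow plastic insulator ring, outer diameter 54 mm, through hole 24 mm, 24 mm high, about 60 g, lying flat on the table. Origin: centre of its underside, on its axis; z is its axis, up.
- copper_ring: Copper-coloured metal ring, outer diameter 50 mm, through hole 24 mm, 20 mm high, about 200 g, lying flat on the table. Origin: centre of its underside, on its axis; z is its axis, up.
- black_cap: Black plastic round cap, outer diameter 46 mm, 34 mm high, closed on top with a bevelled rim; from below it has a blind hole 24 mm in diameter and 28 mm deep that fits over the post's end. About 50 g. It stands on the table hole down. Origin: centre of its underside, on its axis; z is its axis, up.
- red_ring: Red plastic insulator ring, outer diameter 54 mm, through hole 24 mm, 24 mm high, about 60 g, lying flat on the table. Origin: centre of its underside, on its axis; z is its axis, up.
- silver_ring: Silver-coloured aluminium ring, outer diameter 50 mm, through hole 24 mm, 20 mm high, about 80 g, lying flat on the table. Origin: centre of its underside, on its axis; z is its axis, up.
- driver: Orange and black inline power screwdriver lying on the table, 180 mm long, up to 36 mm thick; not to be disturbed. Origin: on the table under the middle of its length; its x axis runs along it, towards the bit.
- relay: Small black relay, 32 x 32 mm and 46 mm high with its blades, green top with two upright metal blades; loose, not to be disturbed. Origin: centre of its underside.
- nylon_block: Loose white nylon block, 26 x 50 mm and 24 mm high, with two dark dots on top; not to be disturbed. Origin: centre of its underside; long side along its y axis.
Mind the look-alikes: they are no part of the job. What is shaped like the red_ring but purple is not meant.

How it is judged:
By the outcome, as a careful person would: the job done as asked, in the order asked, and still so for the second after the job is handed in, with the robot touching nothing.
It also fails if it takes over 109 s, if anything falls off the work surface, if the arm or the gripper's body presses on something with over 40 N, if the wrist force passes 120 N, or if a joint passes its speed limit or range.

## Working session

There is one attempt and no reset: what is moved stays moved. The work goes in short steps, Python scripts to look and compute and a shell command to move; the robot and the scene stay as the last step left them, time stands still between calls to the robot, and variables do not carry over. Pictures are saved under pics/ and viewed, at most 14 in all, crops included, and the job is handed in when it is done.

```bash
mkdir -p pics
python3 - <<'E'
from rig import readout, optics
import cv2
for n in("top","side"):
    d=optics.get_image(n); cv2.imwrite(f"pics/{n}0.png",d["img"][:,:,::-1]); print(d["camera_matrix"],d["T"])
print(readout.get_state())
E
```

```text
[[618.83811724   0.         318.96557235]
 [  0.         618.83811724 238.4740952 ]
 [  0.           0.           1.        ]] [[-0.01562463 -0.98931779  0.14493507  0.39164614]
 [-0.99980045  0.01365395 -0.0145818   0.00146477]
 [ 0.01244709 -0.14513399 -0.98933371  1.27375093]
 [ 0.          0.          0.          1.        ]]
[[516.64305667   0.         322.95230906]
 [  0.         516.64305667 234.70913821]
 [  0.           0.           1.        ]] [[-0.82783248 -0.35923091  0.4308672   0.21883648]
 [-0.56096005  0.53578466 -0.63107735  0.554196  ]
 [-0.00414955 -0.76412561 -0.64505413  0.61448498]
 [ 0.          0.          0.          1.        ]]
{'clock': 0.1, 'qpos': array([ 1.20601225e+00,  2.76515198e-01,  1.50603327e+00, -4.04025414e-06,
        1.36069831e+00, -1.21025183e-01]), 'qd': array([-0.00036291, -0.00290295, -0.00350685, -0.00154622,  0.0006876 ,
        0.00117093]), 'effort': array([ 6.93318016e-04, -4.17702270e+01, -2.46403313e+01, -2.55737132e-04,
        5.76756138e-03,  1.94893846e-05]), 'position': array([0.13863677, 0.55757415, 0.25252497]), 'ee_rot': array([-1.97010273e-04,  1.21577464e-01,  9.92581602e-01, -8.03258265e-04]), 'contact_force': array([ 0.31926682,  0.47567647, -0.11951385]), 'moment': array([-0.00559089,  0.00997311, -0.06045788]), 'gripper_force': 0.0, 'width': 0.08521775924107261}
```

View pics/top0.png

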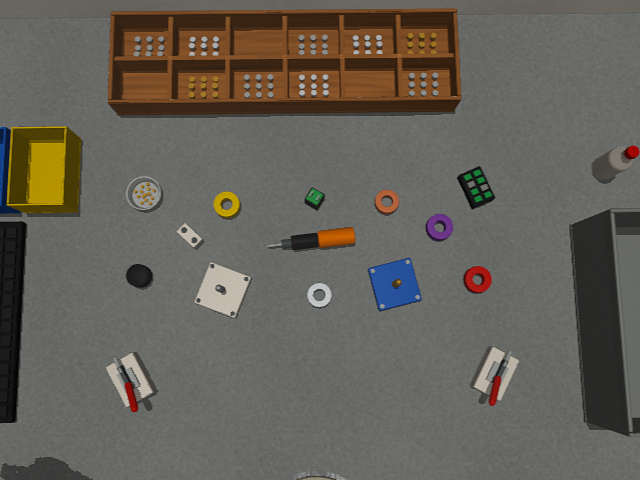

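View pics/side0.png

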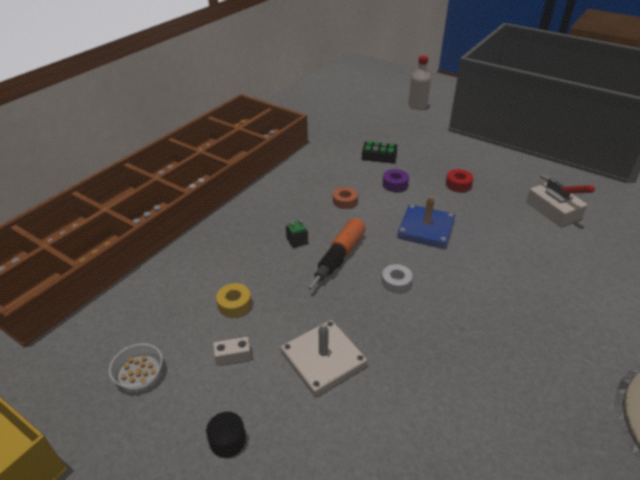

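Candidates by top pixel: yellow ring (227,204), with the yellow bin (45,170) excluded. Copper ring (387,202), with the orange driver (335,238) excluded. Silver ring (319,295). Red ring (478,280), with the purple look-alike (439,227) and red plier handles excluded. Black cap (139,276). White fixture (222,289), with the loose block (190,236) and the white plier plates (131,380) and (496,375) excluded. Blue fixture (396,284).

```bash
cat > h.py <<'E'
import cv2, numpy as np
from rig import optics, readout
from scipy.optimize import least_squares
def cam(n):
    d=optics.get_image(n); return d["img"],d["camera_matrix"],np.linalg.inv(d["T"])
def proj(P,K,Ti):
    P=np.atleast_2d(P); c=P@Ti[:3,:3].T+Ti[:3,3]; u=c@K.T; return u[:,:2]/u[:,2:]
def back(uv,z,K,Ti):
    T=np.linalg.inv(Ti); d=T[:3,:3]@np.linalg.inv(K)@[*uv,1]; o=T[:3,3]; return o+d*(z-o[2])/d[2]
t=np.linspace(0,2*np.pi,60)
def circ(x,y,z,r): return np.c_[x+r*np.cos(t),y+r*np.sin(t),0*t+z]
def hull(p): return cv2.convexHull(p.astype(np.float32))
def cen(c): m=cv2.moments(c); return np.array([m["m10"],m["m01"]])/m["m00"]
def mask(img,uv,rule,w=45):
    hsv=cv2.cvtColor(cv2.GaussianBlur(img,(3,3),0),cv2.COLOR_RGB2HSV).astype(int); H,S,V=hsv[...,0],hsv[...,1],hsv[...,2]
    m=dict(col=S>110,white=(V>135)&(S<60),dark=V<55)[rule].astype(np.uint8)
    b=np.zeros_like(m); u,v=map(int,uv); b[max(v-w,0):v+w,max(u-w,0):u+w]=1
    cs,_=cv2.findContours(m*b,cv2.RETR_EXTERNAL,cv2.CHAIN_APPROX_NONE)
    cs=[c for c in cs if cv2.contourArea(c)>60]
    return min(cs,key=lambda c:-cv2.pointPolygonTest(c,(float(u),float(v)),True))
E
python3 - <<'E'
from h import *
img,K,Ti=cam("top"); big=cv2.resize(img,None,fx=4,fy=4,interpolation=cv2.INTER_CUBIC)
O=dict(yellow=((227,204),'col',.027,.024),copper=((387,202),'col',.025,.020),cap=((139,276),'dark',.023,.034),red=((478,280),'col',.027,.024),silver=((319,295),'white',.025,.02))
tiles=[]
for n,(uv,rule,r,h) in O.items():
    c=cv2.convexHull(mask(img,uv,rule)); g=cen(c)
    f=lambda p: cen(hull(proj(np.r_[circ(*p,0,r),circ(*p,h,r)],K,Ti)))-g
    p=least_squares(f,back(g,h/2,K,Ti)[:2]).x
    print(n,p.round(4),cv2.contourArea(c),cv2.contourArea(hull(proj(np.r_[circ(*p,0,r),circ(*p,h,r)],K,Ti))))
    for z in(0,h): cv2.polylines(big,[(proj(circ(*p,z,r),K,Ti)*4+2).astype(int)],True,(0,255,0))
    tiles.append((uv,n))
for n,uv in(("white",(222,289)),("blue",(396,284))):
    c=cv2.convexHull(mask(img,(uv[0]+12,uv[1]+8),'white' if n=="white" else 'col')); g=cen(c)
    a0=np.radians(cv2.minAreaRect(c)[2])
    def hp(p):
        s=.045*np.sqrt(2); a=p[2]+np.pi/4+np.arange(4)*np.pi/2
        q=np.c_[p[0]+s*np.cos(a),p[1]+s*np.sin(a)]
        return np.r_[np.c_[q,q[:,0]*0],np.c_[q,q[:,0]*0+.018]]
    a=-a0; 
    p=least_squares(lambda p: cen(hull(proj(hp([*p,a]),K,Ti)))-g,back(g,.009,K,Ti)[:2]).x
    print(n,p.round(4),a,cv2.contourArea(c),cv2.contourArea(hull(proj(hp([*p,a]),K,Ti))))
    cv2.polylines(big,[(proj(hp([*p,a])[4:],K,Ti)*4+2).astype(int)],True,(255,0,0))
    for z,r in((.018,.007),(.075,.003)): cv2.polylines(big,[(proj(circ(*p,z,r),K,Ti)*4+2).astype(int)],True,(0,255,0))
    tiles.append((uv,n))
tl=[cv2.resize(big[4*v-130:4*v+130,4*u-130:4*u+130],(200,200)) for (u,v),n in tiles]
tl.append(tl[0]*0); cv2.imwrite("pics/c.png",np.vstack([np.hstack(tl[:4]),np.hstack(tl[4:])])[:,:,::-1])
for n,uv,z in(("driverbit",(268,246),.018),("drvend",(355,237),.018),("relay",(315,196),.04),("block",(190,236),.024),("purple",(439,227),.02)): print(n,back(uv,z,K,Ti).round(3))
E
```

```text
yellow [0.6505 0.1732] 564.5 595.9539116375381
copper [ 0.653  -0.1588] 435.0 496.16373203648254
cap [0.5046 0.3484] 464.0 515.252337488113
red [ 0.488  -0.3397] 571.0 629.5634660986252
silver [ 0.4614 -0.0153] 440.0 488.04409882379696
white [0.4752 0.1821] -0.3805063312800144 1903.0 2033.5730321758892
blue [ 0.4808 -0.1697] -1.315613829040158 1936.0 2001.7018506624736
driverbit [0.561 0.087 0.018]
drvend [ 0.578 -0.091  0.018]
relay [ 0.66 -0.01  0.04]
block [0.583 0.246 0.024]
purple [ 0.596 -0.264  0.02 ]
```

View pics/c.png

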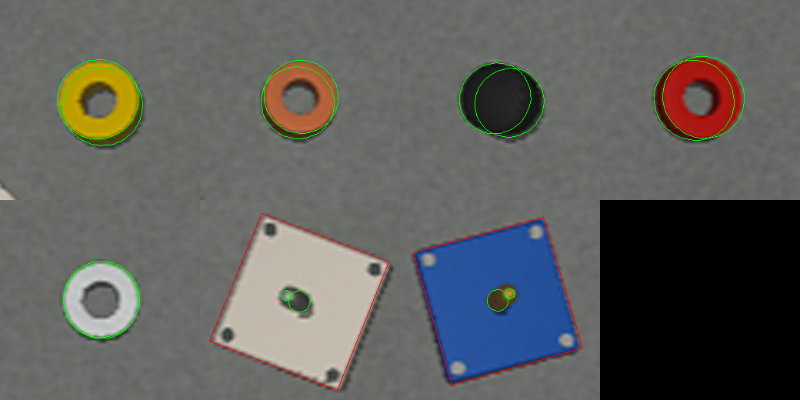

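The crop shows all seven targets matching their projected outlines: yellow, copper, cap and red in the top row, silver, white fixture and blue fixture below. I'll square the tool with the world axes, then travel to the yellow ring.

```bash
python3 -m handwheel '[0, 0, 0, -0.122, 0, 0, 0, -0.122, 0, 0, 0, 0]' 0.085 50
python3 -m handwheel '[-0.032, -0.024, 0, 0, -0.032, -0.024, 0, 0, -0.032, -0.024, 0, 0, -0.032, -0.024, 0, 0, -0.032, -0.024, 0, 0]'
python3 -m handwheel '[-0.032, -0.024, 0, 0, -0.032, -0.024, 0, 0, -0.032, -0.024, 0, 0, -0.032, -0.024, 0, 0, -0.032, -0.024, 0, 0]'
python3 -m handwheel '[-0.032, -0.024, 0, 0, -0.032, -0.024, 0, 0, -0.032, -0.024, 0, 0, -0.032, -0.024, 0, 0, -0.032, -0.024, 0, 0]'
python3 -m handwheel '[-0.032, -0.024, 0, 0, 0, 0, 0.04, 0, 0, 0, 0.04, 0, 0, 0, 0.04, 0, 0, 0, 0, 0]'
```

```text
clock: 0.4
position: [0.1387, 0.5578, 0.253]
ee_rot: [-0.0, -0.001, 1.0, -0.0]
contact_force: [-0.7, -0.6, -0.4]
width: 0.0846
gripper_force: 0.0
clock: 0.82
position: [0.2998, 0.4368, 0.2532]
ee_rot: [-0.0, 0.001, 1.0, 0.0]
contact_force: [0.7, 0.6, -1.3]
width: 0.0851
gripper_force: 0.0
clock: 1.23
position: [0.4601, 0.3166, 0.2533]
ee_rot: [-0.0, 0.002, 1.0, 0.0]
contact_force: [-0.8, 1.2, 0.5]
width: 0.0847
gripper_force: 0.0
clock: 1.65
position: [0.6201, 0.1966, 0.2531]
ee_rot: [-0.0, 0.002, 1.0, 0.0]
contact_force: [0.9, 0.9, -0.4]
width: 0.0847
gripper_force: 0.0
clock: 2.07
position: [0.6451, 0.1726, 0.1241]
ee_rot: [-0.009, 0.002, 1.0, -0.001]
contact_force: [-2.4, -0.0, -1.9]
width: 0.085
gripper_force: 0.0
```

```bash
python3 -m handwheel '[0, 0, 0, 0, 0, 0, 0, 0, 0, 0, 0, 0]'
python3 - <<'E'
from h import *
img,K,Ti=cam("side"); cv2.imwrite("pics/s1.png",img[:,:,::-1])
s=readout.get_state(); print(s["position"],s["qd"].round(3),s["qpos"].round(3))
E
```

```text
clock: 2.32
position: [0.653, 0.1748, 0.1368]
ee_rot: [0.003, 0.0, 1.0, 0.001]
contact_force: [-0.2, -0.5, 1.0]
width: 0.0849
gripper_force: 0.0
[0.65282603 0.17474724 0.13680474] [-0.    -0.004  0.01   0.001 -0.002 -0.004] [ 0.159  0.498  1.449  0.     1.189 -1.412]
```

View pics/s1.png

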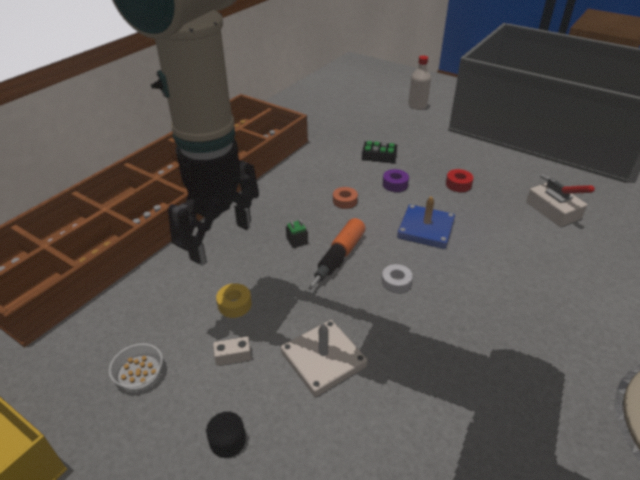

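The side picture shows the open gripper above the yellow ring (234,300), with nothing disturbed. Going down and gripping.

```bash
python3 -m handwheel '[0.002, -0.0015, 0.035, 0, 0, 0, 0.035, 0, 0, 0, 0.025, 0, 0, 0, 0.012, 0, 0, 0, 0.005, 0]'
python3 -m handwheel '[0, 0, 0, 0, 0, 0, 0, 0, 0, 0, 0, 0]'
python3 -m handwheel '[0, 0, 0, 0, 0, 0, 0, 0, 0, 0, 0, 0, 0, 0, 0, 0, 0, 0, 0, 0]' 0.04 50
python3 -m handwheel '[0, 0, 0, 0, 0, 0, 0, 0, 0, 0, 0, 0, 0, 0, 0, 0, 0, 0, 0, 0]'
```

```text
clock: 2.78
position: [0.6487, 0.1728, 0.0209]
ee_rot: [-0.0, -0.0, 1.0, -0.0]
contact_force: [-0.7, -0.8, -0.6]
width: 0.0848
gripper_force: 0.0
clock: 3.03
position: [0.6506, 0.173, 0.0236]
ee_rot: [0.002, -0.0, 1.0, 0.0]
contact_force: [-0.3, -0.4, -0.1]
width: 0.0852
gripper_force: 0.0
clock: 3.45
position: [0.6497, 0.1728, 0.0229]
ee_rot: [0.001, -0.0, 1.0, 0.0]
contact_force: [-1.3, -0.5, 5.5]
width: 0.0525
gripper_force: 52.0
clock: 3.87
position: [0.6497, 0.1728, 0.0229]
ee_rot: [0.001, -0.0, 1.0, 0.0]
contact_force: [-0.8, 0.3, 6.1]
width: 0.0526
gripper_force: 52.0
```

```bash
python3 -m handwheel '[0, 0, -0.015, 0, 0, 0, -0.03, 0, 0, 0, -0.03, 0, 0, 0, -0.02, 0, 0, 0, -0.012, 0]'
python3 -m handwheel '[0.03, 0.002, 0, 0, 0.035, 0.002, 0, 0, 0.035, 0.002, 0, 0, 0.035, 0.002, 0, 0, 0.03, 0.001, 0, 0]'
python3 -m handwheel '[0.01, 0, 0, 0, 0, 0, 0, 0, 0, 0, 0, 0, 0, 0, 0, 0, 0, 0, 0, 0]'
python3 - <<'E'
from h import *
im=[]
for n,(u,v) in(("top",(222,275)),("side",(310,310))):
    img,K,Ti=cam(n); im.append(cv2.resize(img[v-70:v+70,u-90:u+90],(400,311),interpolation=cv2.INTER_CUBIC))
cv2.imwrite("pics/w1.png",np.hstack(im)[:,:,::-1]); print(readout.get_state()["position"])
E
```

```text
clock: 4.28
position: [0.6503, 0.1729, 0.1317]
ee_rot: [0.002, -0.0, 1.0, 0.0]
contact_force: [1.3, -0.3, -0.5]
width: 0.0525
gripper_force: 52.5
clock: 4.7
position: [0.4806, 0.1814, 0.1276]
ee_rot: [-0.001, -0.0, 1.0, -0.0]
contact_force: [-0.8, -0.2, -0.9]
width: 0.0524
gripper_force: 52.5
clock: 5.12
position: [0.476, 0.1817, 0.1284]
ee_rot: [0.001, 0.0, 1.0, 0.0]
contact_force: [-0.7, -0.3, -1.2]
width: 0.0527
gripper_force: 52.5
[0.4753629  0.18154427 0.12812484]
```

View pics/w1.png

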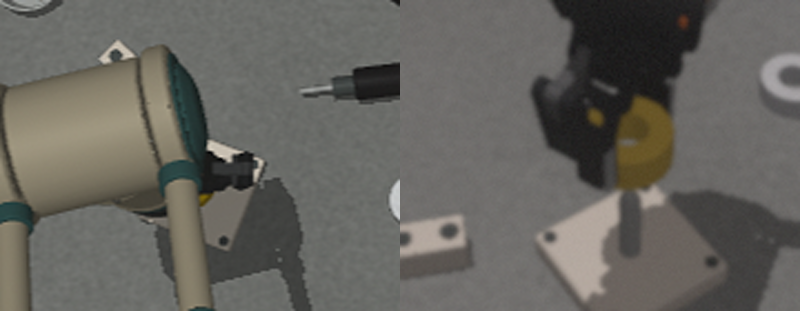

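The side crop shows the yellow ring level in the jaws, just above the white post (630,190). Lowering with force checks.

```bash
python3 -m handwheel '[0, 0.0005, 0.01, 0, 0, 0, 0.01, 0, 0, 0, 0.01, 0, 0, 0, 0.01, 0, 0, 0, 0, 0]'
python3 -m handwheel '[0, 0, 0.01, 0, 0, 0, 0.01, 0, 0, 0, 0.01, 0, 0, 0, 0.008, 0, 0, 0, 0, 0]'
python3 -m handwheel '[0, 0, 0.003, 0, 0, 0, 0.003, 0, 0, 0, 0.002, 0, 0, 0, 0, 0, 0, 0, 0, 0]'
```

```text
clock: 5.63
position: [0.472, 0.1816, 0.0855]
ee_rot: [-0.003, -0.0, 1.0, -0.001]
contact_force: [-0.1, -0.2, -0.6]
width: 0.0523
gripper_force: 52.5
clock: 6.05
position: [0.4725, 0.1818, 0.0484]
ee_rot: [-0.002, -0.0, 1.0, -0.0]
contact_force: [-0.3, 0.3, -0.2]
width: 0.0527
gripper_force: 52.5
clock: 6.47
position: [0.4741, 0.1821, 0.0425]
ee_rot: [0.0, -0.0, 1.0, 0.0]
contact_force: [-0.2, -0.2, -1.2]
width: 0.0524
gripper_force: 52.5
```

```bash
python3 -m handwheel '[0, 0, 0.0015, 0, 0, 0, 0, 0, 0, 0, 0, 0]'
```

```text
clock: 6.72
position: [0.474, 0.1822, 0.041]
ee_rot: [0.0, -0.0, 1.0, 0.0]
contact_force: [-0.1, 0.4, 0.0]
width: 0.0527
gripper_force: 52.6
```

```bash
python3 -m handwheel '[0, 0, 0, 0, 0, 0, 0, 0, 0, 0, 0, 0, 0, 0, 0, 0]' 0.085
python3 -m handwheel '[0, 0, -0.01, 0, 0, 0, -0.03, 0, 0, 0, -0.035, 0, 0, 0, -0.03, 0, 0, 0, -0.01, 0]'
python3 -m handwheel '[-0.018, -0.034, 0, 0, -0.018, -0.034, 0, 0, -0.018, -0.034, 0, 0, -0.018, -0.034, 0, 0, -0.018, -0.034, 0, 0]'
python3 -m handwheel '[-0.018, -0.034, 0, 0, -0.018, -0.034, 0, 0, -0.018, -0.034, 0, 0, -0.018, -0.034, 0, 0, -0.017, -0.034, 0, 0]'
python3 -m handwheel '[0, 0, 0.02, 0, 0, 0, 0.02, 0, 0, 0, 0, 0, 0, 0, 0, 0, 0, 0, 0, 0]'
python3 - <<'E'
from h import *
img,K,Ti=cam("top"); n=cv2.resize(img[219:359,152:292],(400,400),interpolation=cv2.INTER_CUBIC)
p=proj(circ(.4752,.1821,.042,.027),K,Ti); cv2.polylines(n,[((p-[152,219])*400/140).astype(int)],True,(0,255,0))
s,_,_=cam("side"); cv2.imwrite("pics/w2.png",np.hstack([n,cv2.resize(s[280:420,240:380],(400,400))])[:,:,::-1]); print(readout.get_state()["position"])
E
```

```text
clock: 7.05
position: [0.4739, 0.1821, 0.0409]
ee_rot: [0.0, -0.0, 1.0, 0.0]
contact_force: [-0.1, 0.8, -0.1]
width: 0.0853
gripper_force: 0.0
clock: 7.47
position: [0.4764, 0.1828, 0.161]
ee_rot: [0.004, -0.0, 1.0, 0.001]
contact_force: [1.0, -0.0, -0.2]
width: 0.0849
gripper_force: 0.0
clock: 7.88
position: [0.5642, 0.0106, 0.156]
ee_rot: [-0.0, -0.0, 1.0, 0.0]
contact_force: [0.9, -0.3, 0.0]
width: 0.0853
gripper_force: 0.0
clock: 8.3
position: [0.6533, -0.1596, 0.1557]
ee_rot: [-0.0, 0.0, 1.0, 0.0]
contact_force: [0.8, -0.1, 0.4]
width: 0.0849
gripper_force: 0.0
clock: 8.72
position: [0.6532, -0.1576, 0.1165]
ee_rot: [0.0, -0.0, 1.0, -0.0]
contact_force: [-0.6, 0.1, 0.3]
width: 0.0851
gripper_force: 0.0
[ 0.65370221 -0.15758389  0.11743257]
```

View pics/w2.png

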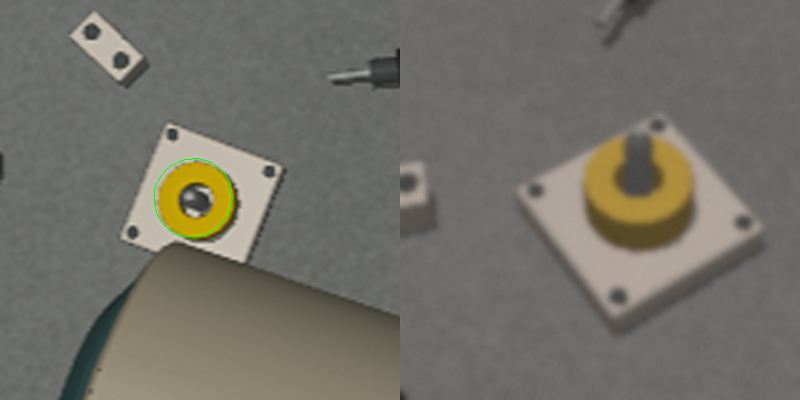

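The yellow ring sits flat on the white plate with the post through it (197,200 in the crop). Next, the copper ring.

```bash
python3 -m handwheel '[0, -0.001, 0.03, 0, 0, 0, 0.03, 0, 0, 0, 0.02, 0, 0, 0, 0.012, 0, 0, 0, 0, 0]'
python3 -m handwheel '[0, 0, 0, 0, 0, 0, 0, 0, 0, 0, 0, 0]'
python3 -m handwheel '[0, 0, 0, 0, 0, 0, 0, 0, 0, 0, 0, 0, 0, 0, 0, 0, 0, 0, 0, 0]' 0.04 60
python3 -m handwheel '[0, 0, 0, 0, 0, 0, 0, 0]'
```

```text
clock: 9.23
position: [0.6517, -0.158, 0.0219]
ee_rot: [-0.002, -0.0, 1.0, 0.001]
contact_force: [-0.8, -0.2, 0.8]
width: 0.085
gripper_force: 0.0
clock: 9.48
position: [0.6544, -0.1592, 0.0259]
ee_rot: [0.002, -0.0, 1.0, -0.001]
contact_force: [-0.8, 0.7, -0.5]
width: 0.0848
gripper_force: 0.0
clock: 9.9
position: [0.6534, -0.1589, 0.0253]
ee_rot: [0.001, -0.0, 1.0, -0.0]
contact_force: [-0.9, 0.9, 6.2]
width: 0.0481
gripper_force: 60.7
clock: 10.07
position: [0.6534, -0.1589, 0.0253]
ee_rot: [0.001, -0.0, 1.0, -0.0]
contact_force: [-1.8, 0.1, 5.3]
width: 0.0483
gripper_force: 60.7
```

```bash
python3 -m handwheel '[0, 0, -0.015, 0, 0, 0, -0.03, 0, 0, 0, -0.035, 0, 0, 0, -0.03, 0, 0, 0, -0.015, 0]'
python3 -m handwheel '[0.01, 0.02, 0, 0, 0.018, 0.034, 0, 0, 0.018, 0.034, 0, 0, 0.018, 0.034, 0, 0, 0.018, 0.034, 0, 0]'
python3 -m handwheel '[0.018, 0.034, 0, 0, 0.018, 0.034, 0, 0, 0.018, 0.034, 0, 0, 0.018, 0.034, 0, 0, 0.018, 0.034, 0, 0]'
python3 -m handwheel '[0.006, 0.015, 0, 0, 0, 0, 0, 0, 0, 0, 0, 0, 0, 0, 0, 0]'
```

```text
clock: 10.48
position: [0.6546, -0.1594, 0.1531]
ee_rot: [0.003, -0.0, 1.0, -0.001]
contact_force: [0.6, 0.1, -0.8]
width: 0.0477
gripper_force: 62.4
clock: 10.9
position: [0.5695, -0.0017, 0.1485]
ee_rot: [-0.0, 0.0, 1.0, 0.0]
contact_force: [1.1, 1.3, -1.4]
width: 0.0481
gripper_force: 62.4
clock: 11.32
position: [0.4794, 0.1684, 0.1488]
ee_rot: [-0.0, 0.0, 1.0, 0.0]
contact_force: [1.0, 0.4, -2.7]
width: 0.0477
gripper_force: 62.4
clock: 11.65
position: [0.4753, 0.1815, 0.1488]
ee_rot: [0.0, -0.0, 1.0, -0.0]
contact_force: [0.7, -0.4, -1.8]
width: 0.0481
gripper_force: 62.4
```

Descend 0.081 in total; the last part goes slowly.

```bash
python3 -m handwheel '[0, 0.0005, 0.015, 0, 0, 0, 0.015, 0, 0, 0, 0.01, 0, 0, 0, 0.01, 0, 0, 0, 0, 0]'
python3 -m handwheel '[0, 0, 0.01, 0, 0, 0, 0.008, 0, 0, 0, 0.006, 0, 0, 0, 0.004, 0, 0, 0, 0, 0]'
python3 -m handwheel '[0, 0, 0.0015, 0, 0, 0, 0, 0, 0, 0, 0, 0]'
python3 -m handwheel '[0, 0, 0.001, 0, 0, 0, 0, 0, 0, 0, 0, 0]'
```

```text
clock: 12.07
position: [0.4741, 0.1814, 0.0968]
ee_rot: [-0.002, 0.001, 1.0, -0.001]
contact_force: [-1.1, -1.5, -1.7]
width: 0.048
gripper_force: 62.4
clock: 12.48
position: [0.4743, 0.1825, 0.0699]
ee_rot: [-0.001, -0.0, 1.0, -0.0]
contact_force: [-0.2, 0.5, -1.6]
width: 0.0482
gripper_force: 62.4
clock: 12.73
position: [0.4751, 0.1827, 0.0696]
ee_rot: [0.0, -0.0, 1.0, 0.0]
contact_force: [-0.4, -0.3, -2.0]
width: 0.0481
gripper_force: 62.4
clock: 12.98
position: [0.475, 0.1827, 0.0685]
ee_rot: [0.0, -0.0, 1.0, 0.0]
contact_force: [0.4, -0.2, -1.2]
width: 0.0482
gripper_force: 62.4
```

```bash
python3 -m handwheel '[0, 0, 0.001, 0, 0, 0, 0, 0, 0, 0, 0, 0]'
python3 -m handwheel '[0, 0, 0, 0, 0, 0, 0, 0, 0, 0, 0, 0, 0, 0, 0, 0]' 0.085
python3 -m handwheel '[0, 0, -0.01, 0, 0, 0, -0.03, 0, 0, 0, -0.035, 0, 0, 0, -0.02, 0, 0, 0, 0, 0]'
```

```text
clock: 13.23
position: [0.4749, 0.1826, 0.0673]
ee_rot: [0.0, -0.0, 1.0, 0.0]
contact_force: [0.0, 0.3, -1.8]
width: 0.0479
gripper_force: 62.5
clock: 13.57
position: [0.4751, 0.1826, 0.0675]
ee_rot: [0.0, -0.0, 1.0, 0.0]
contact_force: [0.1, -0.5, 0.8]
width: 0.0849
gripper_force: 0.0
clock: 13.98
position: [0.4781, 0.1834, 0.1678]
ee_rot: [0.005, -0.0, 1.0, 0.001]
contact_force: [0.5, -0.3, 0.4]
width: 0.0849
gripper_force: 0.0
```

```bash
python3 -m handwheel '[-0.006, 0.033, 0, 0, -0.006, 0.033, 0, 0, -0.006, 0.033, 0, 0, -0.006, 0.033, 0, 0, -0.006, 0.034, 0, 0]'
python3 -m handwheel '[0, 0, 0.02, 0, 0, 0, 0.02, 0, 0, 0, 0, 0, 0, 0, 0, 0, 0, 0, 0, 0]'
python3 - <<'E'
from h import *
img,K,Ti=cam("top"); n=cv2.resize(img[219:359,152:292],(400,400),interpolation=cv2.INTER_CUBIC)
s,_,_=cam("side"); cv2.imwrite("pics/w3.png",np.hstack([n,cv2.resize(s[280:420,240:380],(400,400))])[:,:,::-1]); print(readout.get_state()["position"])
E
```

```text
clock: 14.4
position: [0.5045, 0.3497, 0.1621]
ee_rot: [-0.0, 0.0, 1.0, -0.0]
contact_force: [1.7, -1.5, 0.4]
width: 0.0851
gripper_force: 0.0
clock: 14.82
position: [0.5051, 0.3485, 0.1229]
ee_rot: [0.0, 0.0, 1.0, 0.0]
contact_force: [0.4, 0.9, 1.1]
width: 0.085
gripper_force: 0.0
[0.50566773 0.34859699 0.12370033]
```

View pics/w3.png

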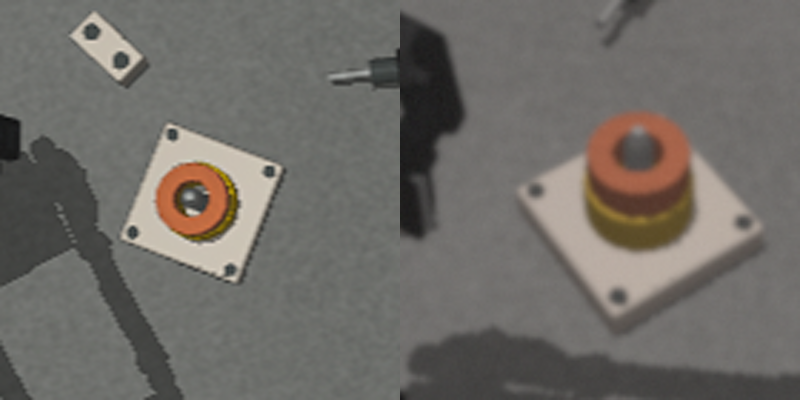

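The copper ring lies flat and centred on the yellow ring, with the post tip showing at (640,130). Next, the cap.

```bash
python3 -m handwheel '[0.001, 0, 0.03, 0, 0, 0, 0.03, 0, 0, 0, 0.02, 0, 0, 0, 0.012, 0, 0, 0, 0, 0]'
python3 -m handwheel '[0, 0, 0, 0, 0, 0, 0, 0, 0, 0, 0, 0]'
python3 -m handwheel '[0, 0, 0, 0, 0, 0, 0, 0, 0, 0, 0, 0, 0, 0, 0, 0, 0, 0, 0, 0]' 0.035 50
python3 -m handwheel '[0, 0, 0, 0, 0, 0, 0, 0]'
```

```text
clock: 15.33
position: [0.5027, 0.3475, 0.0286]
ee_rot: [-0.002, 0.0, 1.0, -0.001]
contact_force: [-0.9, 0.6, -0.4]
width: 0.0854
gripper_force: 0.0
clock: 15.58
position: [0.5051, 0.3492, 0.0321]
ee_rot: [0.002, 0.0, 1.0, 0.001]
contact_force: [-0.2, 0.5, -0.5]
width: 0.085
gripper_force: 0.0
clock: 16.0
position: [0.5042, 0.3488, 0.0314]
ee_rot: [0.001, -0.0, 1.0, 0.0]
contact_force: [-1.8, -0.3, 4.5]
width: 0.0443
gripper_force: 50.5
clock: 16.17
position: [0.5042, 0.3488, 0.0314]
ee_rot: [0.001, -0.0, 1.0, 0.0]
contact_force: [-1.2, -1.0, 5.5]
width: 0.045
gripper_force: 50.5
```

```bash
python3 -m handwheel '[0, 0, -0.015, 0, 0, 0, -0.03, 0, 0, 0, -0.035, 0, 0, 0, -0.03, 0, 0, 0, -0.015, 0]'
python3 -m handwheel '[0.004, -0.02, 0, 0, 0.006, -0.034, 0, 0, 0.006, -0.034, 0, 0, 0.006, -0.034, 0, 0, 0.005, -0.032, 0, 0]'
python3 -m handwheel '[0.002, -0.0125, 0, 0, 0, 0, 0, 0, 0, 0, 0, 0, 0, 0, 0, 0]'
python3 -m handwheel '[0, 0, 0.015, 0, 0, 0, 0.015, 0, 0, 0, 0.01, 0, 0, 0, 0.005, 0, 0, 0, 0, 0]'
```

```text
clock: 16.58
position: [0.5054, 0.3495, 0.1595]
ee_rot: [0.003, -0.0, 1.0, 0.002]
contact_force: [0.8, 1.0, 0.2]
width: 0.0448
gripper_force: 51.2
clock: 17.0
position: [0.4758, 0.1931, 0.1552]
ee_rot: [-0.0, -0.001, 1.0, -0.0]
contact_force: [1.1, -0.8, -0.6]
width: 0.0448
gripper_force: 51.2
clock: 17.33
position: [0.4756, 0.1831, 0.1555]
ee_rot: [0.001, -0.0, 1.0, 0.001]
contact_force: [-0.5, -0.1, -0.8]
width: 0.0444
gripper_force: 51.2
clock: 17.75
position: [0.4743, 0.1828, 0.109]
ee_rot: [-0.001, -0.001, 1.0, -0.0]
contact_force: [-0.1, 0.1, -1.7]
width: 0.044
gripper_force: 51.2
```

```bash
python3 -m handwheel '[0, -0.0005, 0.006, 0, 0, 0, 0.005, 0, 0, 0, 0.004, 0, 0, 0, 0, 0, 0, 0, 0, 0]'
python3 -m handwheel '[0, 0, 0.001, 0, 0, 0, 0, 0, 0, 0, 0, 0]'
python3 -m handwheel '[0, 0, 0.001, 0, 0, 0, 0, 0, 0, 0, 0, 0]'
```

```text
clock: 18.17
position: [0.4748, 0.1816, 0.0952]
ee_rot: [-0.0, -0.0, 1.0, 0.0]
contact_force: [-0.3, 0.4, -0.1]
width: 0.0447
gripper_force: 51.2
clock: 18.42
position: [0.4751, 0.1816, 0.0945]
ee_rot: [0.0, -0.0, 1.0, 0.0]
contact_force: [-0.2, 1.2, -0.4]
width: 0.0449
gripper_force: 51.2
clock: 18.67
position: [0.475, 0.1816, 0.0934]
ee_rot: [0.0, -0.0, 1.0, 0.0]
contact_force: [0.6, -0.6, -1.0]
width: 0.0443
gripper_force: 51.3
```

```bash
python3 -m handwheel '[0, 0, 0, 0, 0, 0, 0, 0, 0, 0, 0, 0, 0, 0, 0, 0]' 0.085
python3 -m handwheel '[0, 0, -0.01, 0, 0, 0, -0.03, 0, 0, 0, -0.03, 0, 0, 0, 0, 0, 0, 0, 0, 0]'
python3 -m handwheel '[-0.001, -0.03, 0, 0, -0.001, -0.04, 0, 0, -0.001, -0.04, 0, 0, -0.001, -0.04, 0, 0, -0.001, -0.04, 0, 0]'
python3 -m handwheel '[-0.001, -0.04, 0, 0, -0.001, -0.04, 0, 0, -0.001, -0.04, 0, 0, -0.001, -0.04, 0, 0, -0.001, -0.04, 0, 0]'
python3 -m handwheel '[-0.001, -0.04, 0, 0, -0.001, -0.04, 0, 0, -0.001, -0.04, 0, 0, 0, -0.012, 0, 0, 0, 0, 0, 0]'
python3 -m handwheel '[0, 0, 0.02, 0, 0, 0, 0.02, 0, 0, 0, 0, 0, 0, 0, 0, 0, 0, 0, 0, 0]'
python3 - <<'E'
from h import *
img,K,Ti=cam("top"); n=cv2.resize(img[219:359,152:292],(400,400),interpolation=cv2.INTER_CUBIC)
s,_,_=cam("side"); cv2.imwrite("pics/w4.png",np.hstack([n,cv2.resize(s[280:420,240:380],(400,400))])[:,:,::-1]); print(readout.get_state()["position"])
E
```

```text
clock: 19.0
position: [0.4749, 0.1816, 0.0934]
ee_rot: [0.0, -0.0, 1.0, 0.0]
contact_force: [-0.1, 0.2, -0.0]
width: 0.0851
gripper_force: 0.0
clock: 19.42
position: [0.4763, 0.182, 0.1658]
ee_rot: [0.003, -0.0, 1.0, 0.001]
contact_force: [-0.1, -0.5, -0.3]
width: 0.0848
gripper_force: 0.0
clock: 19.83
position: [0.4788, -0.0098, 0.1626]
ee_rot: [-0.001, -0.001, 1.0, 0.0]
contact_force: [0.3, 0.2, -0.5]
width: 0.0849
gripper_force: 0.0
clock: 20.25
position: [0.4838, -0.21, 0.1624]
ee_rot: [-0.001, 0.0, 1.0, 0.001]
contact_force: [0.5, -0.6, 0.3]
width: 0.085
gripper_force: 0.0
clock: 20.67
position: [0.4875, -0.3438, 0.162]
ee_rot: [-0.0, 0.002, 1.0, -0.0]
contact_force: [0.3, 0.1, 0.0]
width: 0.0848
gripper_force: 0.0
clock: 21.08
position: [0.4883, -0.3395, 0.1238]
ee_rot: [0.0, -0.001, 1.0, 0.0]
contact_force: [0.2, 0.1, 0.7]
width: 0.0851
gripper_force: 0.0
[ 0.48873608 -0.34018876  0.12453712]
```

View pics/w4.png

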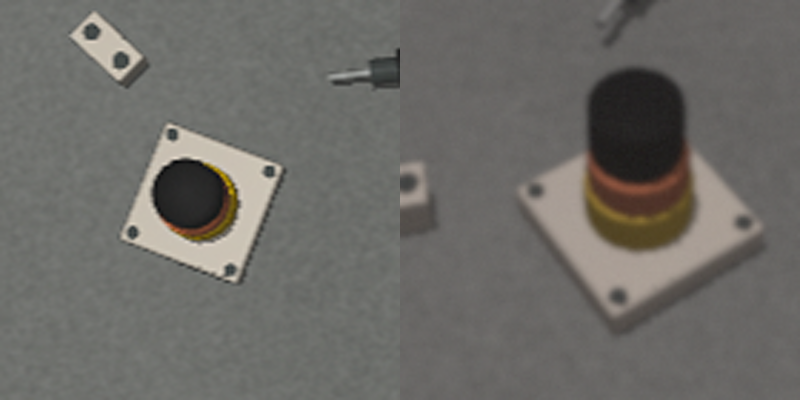

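The white stack is complete: the cap sits flat and upright at (635,125). Now the red ring.

```bash
python3 -m handwheel '[0, 0, 0.03, 0, 0, 0, 0.03, 0, 0, 0, 0.02, 0, 0, 0, 0.014, 0, 0, 0, 0.0045, 0]'
python3 -m handwheel '[0, 0, 0, 0, 0, 0, 0, 0, 0, 0, 0, 0]'
python3 -m handwheel '[0, 0, 0, 0, 0, 0, 0, 0, 0, 0, 0, 0, 0, 0, 0, 0, 0, 0, 0, 0]' 0.04 50
python3 -m handwheel '[0, 0, 0, 0, 0, 0, 0, 0]'
```

```text
clock: 21.6
position: [0.4873, -0.3395, 0.0234]
ee_rot: [-0.001, -0.0, 1.0, 0.001]
contact_force: [0.5, 0.8, 0.5]
width: 0.0853
gripper_force: 0.0
clock: 21.85
position: [0.489, -0.3411, 0.0263]
ee_rot: [0.001, -0.0, 1.0, -0.001]
contact_force: [-0.3, -0.5, -0.5]
width: 0.0851
gripper_force: 0.0
clock: 22.27
position: [0.4885, -0.3408, 0.0261]
ee_rot: [0.001, -0.0, 1.0, -0.001]
contact_force: [-0.0, 1.0, 5.3]
width: 0.0515
gripper_force: 52.0
clock: 22.43
position: [0.4885, -0.3408, 0.0261]
ee_rot: [0.001, -0.0, 1.0, -0.001]
contact_force: [-0.9, 1.4, 5.0]
width: 0.0517
gripper_force: 52.0
```

```bash
python3 -m handwheel '[0, 0, -0.015, 0, 0, 0, -0.03, 0, 0, 0, -0.03, 0, 0, 0, -0.025, 0, 0, 0, -0.015, 0]'
python3 -m handwheel '[0.0015, 0.02, 0, 0, 0.0015, 0.034, 0, 0, 0.0015, 0.034, 0, 0, 0.0015, 0.034, 0, 0, 0.0015, 0.034, 0, 0]'
python3 -m handwheel '[0, 0.015, 0, 0, 0, 0, 0, 0, 0, 0, 0, 0, 0, 0, 0, 0]'
python3 -m handwheel '[0, 0, 0.015, 0, 0, 0, 0.015, 0, 0, 0, 0.01, 0, 0, 0, 0, 0, 0, 0, 0, 0]'
```

```text
clock: 22.85
position: [0.489, -0.3413, 0.1432]
ee_rot: [0.002, -0.0, 1.0, -0.002]
contact_force: [1.0, -0.4, -0.2]
width: 0.0514
gripper_force: 52.5
clock: 23.27
position: [0.48, -0.1831, 0.14]
ee_rot: [0.0, 0.0, 1.0, 0.0]
contact_force: [0.7, 0.5, -0.1]
width: 0.0516
gripper_force: 52.5
clock: 23.6
position: [0.481, -0.1703, 0.1401]
ee_rot: [0.001, -0.0, 1.0, -0.001]
contact_force: [0.2, 0.3, 0.2]
width: 0.0516
gripper_force: 52.5
clock: 24.02
position: [0.4803, -0.1702, 0.0993]
ee_rot: [-0.001, 0.0, 1.0, 0.0]
contact_force: [0.0, -0.3, -0.3]
width: 0.0517
gripper_force: 52.5
```

```bash
python3 -m handwheel '[0, 0, 0.015, 0, 0, 0, 0.015, 0, 0, 0, 0.012, 0, 0, 0, 0.008, 0, 0, 0, 0, 0]'
python3 -m handwheel '[0, 0, 0.003, 0, 0, 0, 0, 0, 0, 0, 0, 0]'
python3 -m handwheel '[0, 0, 0.001, 0, 0, 0, 0, 0, 0, 0, 0, 0]'
```

```text
clock: 24.43
position: [0.48, -0.1695, 0.0489]
ee_rot: [-0.001, 0.0, 1.0, 0.0]
contact_force: [0.4, -0.1, -0.4]
width: 0.0518
gripper_force: 52.5
clock: 24.68
position: [0.481, -0.1697, 0.0474]
ee_rot: [0.001, -0.0, 1.0, -0.0]
contact_force: [-0.5, -0.7, 0.1]
width: 0.0518
gripper_force: 52.5
clock: 24.93
position: [0.4807, -0.1694, 0.0461]
ee_rot: [0.0, -0.0, 1.0, -0.0]
contact_force: [0.1, -0.8, -1.7]
width: 0.0515
gripper_force: 52.5
```

```bash
python3 -m handwheel '[0, 0, 0.001, 0, 0, 0, 0.001, 0, 0, 0, 0, 0, 0, 0, 0, 0]'
python3 -m handwheel '[0, 0, 0, 0, 0, 0, 0, 0, 0, 0, 0, 0, 0, 0, 0, 0]' 0.085
python3 -m handwheel '[0, 0, -0.01, 0, 0, 0, -0.03, 0, 0, 0, -0.035, 0, 0, 0, -0.025, 0, 0, 0, 0, 0]'
python3 -m handwheel '[0.004, 0.031, 0, 0, 0.004, 0.031, 0, 0, 0.004, 0.031, 0, 0, 0.004, 0.031, 0, 0, 0.0035, 0.03, 0, 0]'
python3 -m handwheel '[0, 0, 0.02, 0, 0, 0, 0.02, 0, 0, 0, 0, 0, 0, 0, 0, 0, 0, 0, 0, 0]'
python3 - <<'E'
from h import *
img,K,Ti=cam("top"); n=cv2.resize(img[214:354,326:466],(400,400),interpolation=cv2.INTER_CUBIC)
s,_,_=cam("side"); cv2.imwrite("pics/b1.png",np.hstack([n,cv2.resize(s[150:290,357:497],(400,400))])[:,:,::-1]); print(readout.get_state()["position"])
E
```

```text
clock: 25.27
position: [0.4806, -0.1694, 0.0441]
ee_rot: [0.0, -0.0, 1.0, -0.0]
contact_force: [-0.3, 0.6, 3.9]
width: 0.0514
gripper_force: 52.9
clock: 25.6
position: [0.4804, -0.1693, 0.0436]
ee_rot: [-0.0, -0.0, 1.0, 0.0]
contact_force: [-0.3, -0.3, -0.3]
width: 0.0852
gripper_force: 0.0
clock: 26.02
position: [0.4838, -0.1711, 0.1497]
ee_rot: [0.005, -0.0, 1.0, -0.003]
contact_force: [0.8, -0.9, -0.4]
width: 0.085
gripper_force: 0.0
clock: 26.43
position: [0.4601, -0.014, 0.1439]
ee_rot: [-0.0, 0.0, 1.0, 0.0]
contact_force: [-0.3, 0.4, -0.7]
width: 0.0849
gripper_force: 0.0
clock: 26.85
position: [0.4614, -0.0157, 0.1044]
ee_rot: [0.0, 0.0, 1.0, -0.0]
contact_force: [0.4, 0.6, 0.5]
width: 0.0851
gripper_force: 0.0
[ 0.46186847 -0.01593669  0.10480008]
```

View pics/b1.png

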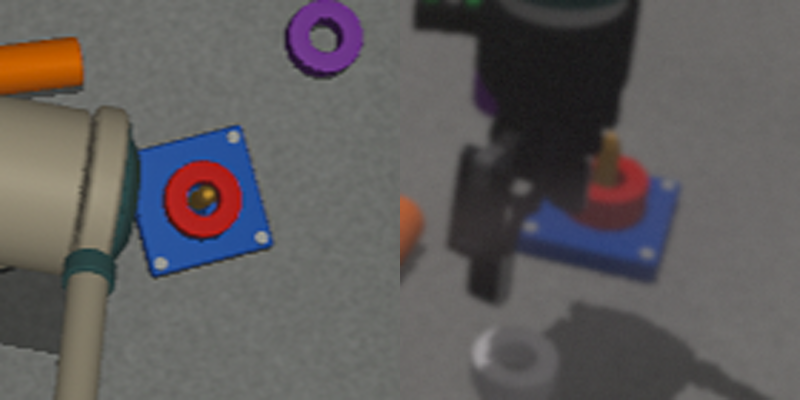

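The red ring lies flat on the blue plate with the post through it (205,198). The silver ring comes next: down 0.080.

```bash
python3 -m handwheel '[0, 0.0003, 0.03, 0, 0, 0, 0.025, 0, 0, 0, 0.015, 0, 0, 0, 0.009, 0, 0, 0, 0, 0]'
python3 -m handwheel '[0, 0, 0, 0, 0, 0, 0, 0, 0, 0, 0, 0]'
python3 -m handwheel '[0, 0, 0, 0, 0, 0, 0, 0, 0, 0, 0, 0, 0, 0, 0, 0, 0, 0, 0, 0]' 0.04 50
python3 -m handwheel '[0, 0, 0, 0, 0, 0, 0, 0]'
```

```text
clock: 27.37
position: [0.4603, -0.0153, 0.0238]
ee_rot: [-0.001, 0.0, 1.0, 0.0]
contact_force: [-0.4, 0.3, -0.2]
width: 0.0853
gripper_force: 0.0
clock: 27.62
position: [0.462, -0.0153, 0.0259]
ee_rot: [0.001, -0.0, 1.0, -0.0]
contact_force: [-1.1, -0.7, 0.4]
width: 0.0847
gripper_force: 0.0
clock: 28.03
position: [0.4612, -0.0151, 0.0258]
ee_rot: [0.001, -0.0, 1.0, -0.0]
contact_force: [-1.8, -0.6, 8.9]
width: 0.0481
gripper_force: 50.1
clock: 28.2
position: [0.4612, -0.0151, 0.0258]
ee_rot: [0.001, -0.0, 1.0, -0.0]
contact_force: [-1.3, 0.9, 7.6]
width: 0.0481
gripper_force: 50.2
```

```bash
python3 -m handwheel '[0, 0, -0.015, 0, 0, 0, -0.03, 0, 0, 0, -0.03, 0, 0, 0, -0.025, 0, 0, 0, -0.015, 0]'
python3 -m handwheel '[-0.003, -0.02, 0, 0, -0.004, -0.034, 0, 0, -0.004, -0.034, 0, 0, -0.004, -0.034, 0, 0, -0.0045, -0.0325, 0, 0]'
python3 -m handwheel '[0, 0, 0, 0, 0, 0, 0, 0, 0, 0, 0, 0, 0, 0, 0, 0]'
python3 -m handwheel '[0, 0, 0.015, 0, 0, 0, 0.015, 0, 0, 0, 0.01, 0, 0, 0, 0.01, 0, 0, 0, 0, 0]'
```

```text
clock: 28.62
position: [0.462, -0.0152, 0.1425]
ee_rot: [0.002, -0.0, 1.0, -0.0]
contact_force: [1.6, -0.7, -0.5]
width: 0.0479
gripper_force: 52.2
clock: 29.03
position: [0.4802, -0.171, 0.1399]
ee_rot: [-0.0, -0.0, 1.0, -0.0]
contact_force: [1.1, 1.0, -1.7]
width: 0.0482
gripper_force: 52.2
clock: 29.37
position: [0.4798, -0.1683, 0.1395]
ee_rot: [-0.001, -0.0, 1.0, 0.001]
contact_force: [0.5, -0.3, -1.3]
width: 0.048
gripper_force: 52.2
clock: 29.78
position: [0.4791, -0.1681, 0.088]
ee_rot: [-0.002, -0.001, 1.0, 0.001]
contact_force: [-0.0, 0.1, -0.7]
width: 0.0477
gripper_force: 52.2
```

```bash
python3 -m handwheel '[0, -0.001, 0.008, 0, 0, 0, 0.006, 0, 0, 0, 0.004, 0, 0, 0, 0, 0, 0, 0, 0, 0]'
python3 -m handwheel '[0, 0, 0.001, 0, 0, 0, 0, 0, 0, 0, 0, 0]'
```

```text
clock: 30.2
position: [0.4805, -0.1706, 0.0717]
ee_rot: [-0.0, -0.0, 1.0, 0.0]
contact_force: [0.7, -1.0, -1.1]
width: 0.0479
gripper_force: 52.2
clock: 30.45
position: [0.4806, -0.1707, 0.071]
ee_rot: [0.0, -0.0, 1.0, -0.0]
contact_force: [1.1, 0.1, -1.1]
width: 0.0477
gripper_force: 52.2
```

Remaining: 3 mm down, with the y offset of 1 mm trimmed.

```bash
python3 -m handwheel '[0, 0.0008, 0.001, 0, 0, 0, 0.001, 0, 0, 0, 0.001, 0, 0, 0, 0, 0, 0, 0, 0, 0]'
python3 -m handwheel '[0, 0, 0, 0, 0, 0, 0, 0, 0, 0, 0, 0, 0, 0, 0, 0]' 0.085
python3 -m handwheel '[0, 0, -0.01, 0, 0, 0, -0.03, 0, 0, 0, -0.035, 0, 0, 0, -0.035, 0, 0, 0, -0.03, 0]'
python3 -m handwheel '[0.02, 0.03, 0, 0, 0.02, 0.03, 0, 0, 0.02, 0.03, 0, 0, 0.02, 0.03, 0, 0, 0.02, 0.03, 0, 0]'
python3 -m handwheel '[0.02, 0.03, 0, 0, 0, 0, 0, 0, 0, 0, 0, 0, 0, 0, 0, 0, 0, 0, 0, 0]'
python3 - <<'E'
from h import *
img,K,Ti=cam("top"); s,_,_=cam("side"); n=img[170:360,100:500]; cv2.imwrite("pics/f.png",np.vstack([cv2.resize(n,(632,300)),cv2.resize(s[140:430,180:520],(632,300*1))[:, :]])[:,:,::-1])
n=cv2.resize(img[214:354,326:466],(400,400),interpolation=cv2.INTER_CUBIC)
cv2.imwrite("pics/b2.png",np.hstack([n,cv2.resize(s[150:290,357:497],(400,400))])[:,:,::-1])
E
```

```text
clock: 30.87
position: [0.4805, -0.1697, 0.0679]
ee_rot: [0.0, -0.0, 1.0, 0.0]
contact_force: [-0.8, -0.2, 0.6]
width: 0.048
gripper_force: 52.4
clock: 31.2
position: [0.4805, -0.1699, 0.0678]
ee_rot: [0.0, -0.0, 1.0, 0.0]
contact_force: [-0.2, 0.3, -0.0]
width: 0.0848
gripper_force: 0.0
clock: 31.62
position: [0.4807, -0.1699, 0.2108]
ee_rot: [0.001, -0.0, 1.0, -0.0]
contact_force: [-0.0, -0.5, -0.7]
width: 0.0852
gripper_force: 0.0
clock: 32.03
position: [0.3793, -0.0187, 0.2085]
ee_rot: [0.001, 0.0, 1.0, 0.0]
contact_force: [0.4, 0.8, 0.8]
width: 0.0848
gripper_force: 0.0
clock: 32.45
position: [0.3615, 0.0094, 0.2083]
ee_rot: [0.001, 0.0, 1.0, -0.0]
contact_force: [0.0, -0.2, -0.2]
width: 0.0851
gripper_force: 0.0
```

View pics/f.png

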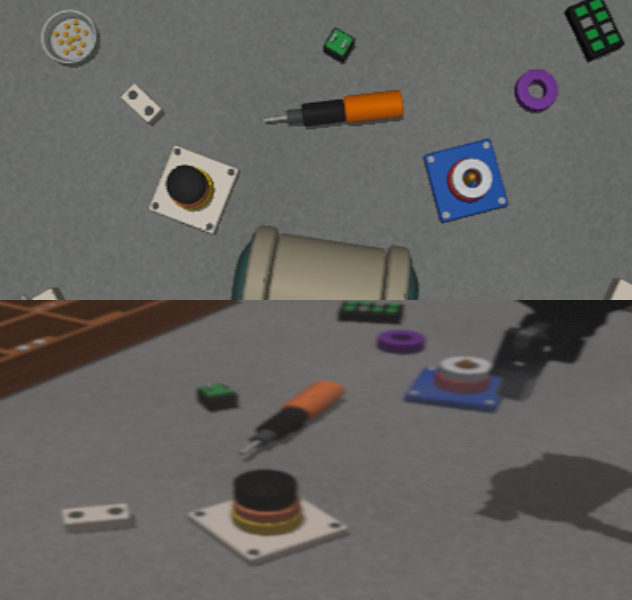

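View pics/b2.png

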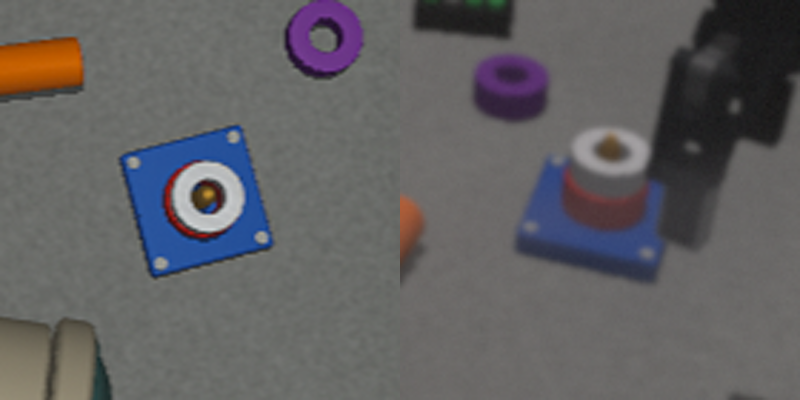

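Both stacks are complete and flat. The driver, relay and white block are where they were, and the arm is clear. Handing in.

```bash
python3 -c "
from rig import ticket
print(ticket.sign_off())"
```

```text
the job is handed in; nothing more can be done
None
```

Both slip-ring sets are built in the order asked (yellow, copper, cap on white; red, silver on blue), all flat in the last pictures with the driver, relay and block undisturbed; I handed in at about 32.5 s of the 109 s, and the sign-off returned no verdict.

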